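# Set out the pellet die for filling

### The job

Get the pellet die ready for filling: fit the steel sleeve down over the spigot of the die base, neck up, and slip the white funnel over the sleeve's neck until it sits fully home. Beside the die, measured centre to centre, put the weighing boat 10 cm to its left, the small white bottle with the red cap 10 cm behind the boat, and the plunger with the thin rod, standing on its head as it is now, 8 cm to the die's right. Left, right and behind are as seen from the robot; leave the die base, the thick plunger and the brass weight where they are.

Things in the scene. Friction and masses are not known exactly. Their poses are not given: they have to be found in the camera images.
- die_base: Steel die base, 0.5 kg, loose, not to be moved: disc 50 mm across, 14 mm high, with a central spigot 24 mm across, 9 mm high (top at 23 mm), its upper 5 mm tapering to 16 mm. Stands to the robot's right. Origin: centre of underside; at the start its x axis points straight ahead of the robot (world x), y to the robot's left.
- die_sleeve: Steel die sleeve, 0.30 to 0.42 kg, standing neck up: cylinder 40 mm across, 46 mm high, then a neck 25 mm across, 8 mm high (54 mm in all); 15 mm bore. Counterbore in its underside, 27 mm wide, 11 mm deep, fits over the base's spigot; seated, its underside is 14 mm above the base's underside. Origin: centre of underside, z up the axis.
- funnel: White plastic funnel, 46 mm high, 50 g, standing on a skirt 40 mm across; cone from 13 to 30 mm height; above it an upright round rim 52 mm across (lip 54), the place to grasp. Recess under the skirt, 33 mm wide at the mouth, tapering to 29, 9 mm deep, slips over the sleeve's neck; seated, its underside is 46 mm above the sleeve's underside. Origin: centre of underside.
- weigh_boat: Square white plastic weighing boat, 56 x 56 mm with rounded corners and flared walls, 15 mm high, stands open side up, 12 g; can be grasped across two opposite sides. Origin: centre of its underside, x and y along its sides (it may be turned by up to 0.5 rad).
- bottle: White reagent bottle with a red screw cap, 48 mm in diameter and 97 mm high to the shoulder, cap 28 mm wide on top, 110 mm in all, 0.12 to 0.21 kg, upright; stands about 10 cm behind the die base at the start. Origin: centre of its underside.
- plunger: The die's own steel plunger, the one with the thin rod: head 30 mm in diameter and 10 mm thick resting on the worktop, rod 13 mm in diameter standing up from it to 60 mm height. 0.1 kg. Origin: centre of the underside of the head, z up along the rod.
- big_plunger: Plunger of another, larger die, not to be moved: same shape, but the head is 40 mm and the rod 20 mm in diameter, 60 mm high. Stands about 15 cm to the right of the die base. Origin: centre of the underside of its head.
- weight: Small brass calibration weight, 18 mm in diameter, 31 mm high, not to be moved. Stands behind and to the right of the die base. Origin: centre of its underside.
Things that resemble listed ones, but are neither listed nor needed, are in the scene too. Leave any black or orange look-alike of the plunger alone.

How it is judged:
At the end, for the whole second after the job is handed in: Sleeve seated on base (axes within 4 mm), funnel seated on sleeve (5 mm), both upright; boat 100 mm left of base, thin plunger upright 80 mm right of it (15 mm each way); bottle upright behind boat, 85-115 mm from it and 75-125 mm left of base; all three on the worktop; all at rest (horizontal distance between die_sleeve and die_base below 0.004 m and z of die_sleeve in the frame of die_base between 0.011 and 0.017 m and angle between die_sleeve's own z axis and vertical below 0.06 rad and horizontal distance between funnel and die_sleeve below 0.005 m and z of funnel in the frame of die_sleeve between 0.042 and 0.049 m and angle between each of funnel, bottle, plunger's own z axis and vertical below 0.08 rad and x of weigh_boat in the frame of die_base between -0.015 and 0.015 m and y of weigh_boat in the frame of die_base between 0.085 and 0.115 m and angle between weigh_boat's own z axis and vertical below 0.1 rad and height (world z) of each of weigh_boat, bottle, plunger below 0.006 m and y of bottle in the frame of die_base between 0.075 and 0.125 m and x of bottle in the frame of die_base above 0.05 m and horizontal distance between bottle and weigh_boat between 0.085 and 0.115 m and x of plunger in the frame of die_base between -0.015 and 0.015 m and y of plunger in the frame of die_base between -0.095 and -0.065 m and linear speed of each of die_sleeve, funnel, weigh_boat, bottle, plunger below 0.02 m/s); the robot touches nothing.
It fails at once if the die base is shifted by more than 15 mm (distance of die_base from where it was at the start of the episode above 0.015 m).
It fails at once if the thick plunger is shifted by more than 15 mm (distance of big_plunger from where it was at the start of the episode above 0.015 m).
It fails at once if the brass weight is shifted by more than 15 mm (distance of weight from where it was at the start of the episode above 0.015 m).
It also fails if it takes over 128 s, if anything falls off the work surface, if the arm or the gripper's body presses on something with over 40 N, if the wrist force passes 120 N, or if a joint passes its speed limit or range.

### The arm

A 7-joint arm with a two-finger parallel gripper is mounted at the origin on a cart in front of the work surface, level with it; the furniture and walls round the work are solid. World frame = base frame: x ahead of the robot, y to its left, z up, the work surface at z = 0. Lengths are in m, angles in rad, forces in N, time in s.
With the tool pointing down it reaches from about 0.4 to 0.85 m from the base axis. Payload 10.4 kg.
Tool frame: the origin (TCP) lies midway between the tips of the shut fingers; the grasp point (between the pads) lies 19 mm behind it; z points along the fingers, y is the line along which they close (so a half turn about z gives the same grasp; the last joint's range is limited). The gripper opens to 87 mm and grips with 3 to 60 N. Pads are 19 mm wide; open, the fingers measure 117 mm over their backs; the gripper's body (75 mm by 190 mm) begins 51 mm behind the grasp point.
Start: joints at [1.106, 0.332, -0.065, 1.46, 0.022, 1.35, -0.088], TCP at [0.267, -0.565, 0.223] pointing down, gripper open.
Joint ranges: [-2.6, 2.6], [-0.5, 2.12], [-1.47, 1.34], [0.16, 2.42], [-1.27, 4.41], [0.06, 2.06], [-2.6, 2.6]. Speed limits (rad/s): [2.22, 2.22, 2.79, 2.79, 3.14, 3.14, 3.14].

### API

Orientations are given as a unit quaternion [x, y, z, w].
In Python, from bench import r gives the robot as it stands.
- The arm moves only by the tool arm_command, never from a script. Its argument "moves" is one flat list of numbers, 4 for each row, row after row: the shift along the tool's x, y, z in cm, then the turn about the tool's z in degrees. A call has 1 to 12 rows; each row shifts and turns the commanded pose from where the row before left it, along the tool's axes as they then stand; what a row does not reach is not made up. A row lasts 1/12 s, in which the tool goes at most 41.7 mm and 7.16 degrees, less where a joint would pass 70% of its speed; a pose out of reach is approached as far as the arm can. A call with a gripper value outside its range is refused whole. "fingers" is the opening in per cent of the stroke, from 0 (shut) to 100 (fully open), set as the call begins (left out, the last holds). The fingers move at their own pace and stop on an object; "squeeze" is the grip in N (left out, the last holds). Time passes only in rows, so rows that do not move let the fingers close. It gives the time, the measured TCP pose, the force, the opening and the grip force at its end, in the units of the state.
- r.read_state(): the state, without advancing time (a new reading comes with each control period).
- r.camera(name): name is "scene" or "top" or "wrist"; returns the picture (420x560x3 uint8, red, green, blue); there is no depth.
- r.camera_info(name): a dict with "fx", "fy", "cx", "cy" (pixels), "origin" and "attitude" of the camera in the world. Camera axes: x right, y up, looking along -z (the intrinsics and any distortion apply to the point x, -y, -z); pixel columns grow to the right and rows downward; lengths in m; the calibration is good to about 2 mm. A picture is of the moment at which its call begins: read the wrist's pose just before it. camera_info takes no time and is no camera call; for the wrist camera it gives the pose at the moment of the call.
- r.close_job(): hands the job in; it is judged then, once.
The state is a dict: "time": time; "joint_positions": joint angles; "joint_vel": joint speeds; "joint_torque": joint torques, N m; "ee_pos": TCP position; "eef_rot": TCP orientation; "ft_force": force on the tool from outside, world axes, zero at the start; "torque": the same for the moment, N m; "width": finger opening in m; "grip_force": force on a finger pad.
Only numpy, scipy, OpenCV 4.12 (cv2) and the standard library are available. Lean on these libraries where they do the work, as an engineer would, in place of code of your own. Each camera call takes 0.05 s, during which the arm holds its last target. There are 200 camera calls.

## Working session

There is one attempt and no reset: what is moved stays moved. The work goes in short steps, Python scripts to look and compute and a tool call to move; the robot and the scene stay as the last step left them, time stands still between calls to the robot, and variables do not carry over. Pictures are saved under pics/ and viewed, at most 14 in all, crops included, and the job is handed in when it is done.

Besides the shell and the picture viewer there is one more tool, called after "Request:" as name(argument=value, ...), one argument or row to a line, values as JSON. arm_command: Moves the arm, as the interface text tells. Its arguments: {"type":"object","properties":{"moves":{"type":"array"},"fingers":{"type":"number"},"squeeze":{"type":"number"}},"required":["moves"]}

```bash
mkdir -p pics; ls
python3 - <<'E'
from bench import r
import cv2,json
s=r.read_state();print({k:s[k] for k in('time','ee_pos','eef_rot','width')})
for n in('scene','top','wrist'):
    cv2.imwrite(f'pics/{n}0.png',cv2.cvtColor(r.camera(n),cv2.COLOR_RGB2BGR)); print(n,r.camera_info(n))
E
```

```text
pics
{'time': 0.0, 'ee_pos': array([ 0.26705482, -0.56464651,  0.22174387]), 'eef_rot': array([ 9.75703180e-01,  2.19095425e-01, -1.88640780e-04, -6.80696295e-04]), 'width': 0.08722784930878874}
scene {'fx': 455.2687278287429, 'fy': 455.2687278287429, 'cx': 278.0099531771581, 'cy': 208.8538394932674, 'origin': array([-0.11136716,  0.58141694,  0.84758227]), 'attitude': array([-0.160825  ,  0.36478285,  0.84237553, -0.36259104])}
top {'fx': 497.1448380291638, 'fy': 497.1448380291638, 'cx': 283.26032063760823, 'cy': 210.46828802492846, 'origin': array([ 0.43873427, -0.02818057,  1.31568776]), 'attitude': array([ 0.02098021, -0.01615215, -0.70103134,  0.71263875])}
wrist {'fx': 318.80157949761855, 'fy': 318.80157949761855, 'cx': 277.37917988201445, 'cy': 206.3943500476444, 'origin': array([ 0.33107965, -0.53427883,  0.38442982]), 'attitude': array([-0.1116646 ,  0.07156501, -0.53010034,  0.83749812])}
```

View pics/top0.png

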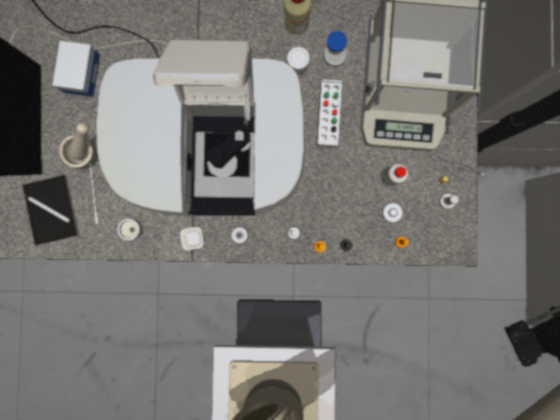

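View pics/scene0.png

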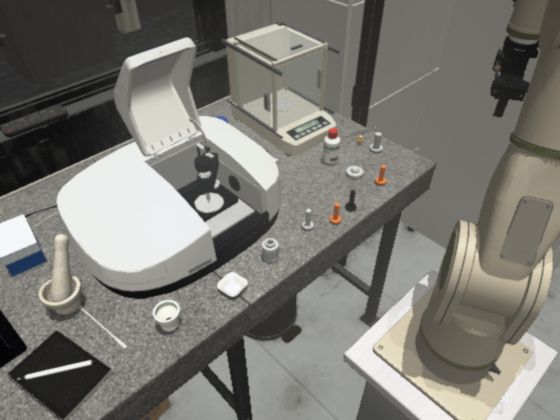

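Top view: boat (192,238), sleeve (239,235), funnel (129,229), die base (393,212), bottle with red cap (399,173), brass weight (445,179), thick plunger (449,201). The candidates for the thin plunger are the steel one (294,233), orange (320,246) and (402,241), black (345,244), and the thick steel one (449,201). I choose the thin steel one at (294,233). The bottle look-alikes are the blue cap (336,40) and the white top (298,58).

```bash
cat > h.py <<'E'
from bench import r
import cv2,numpy as np
from scipy.spatial.transform import Rotation as R
def ray(i,px,z):
    d=R.from_quat(i['attitude']).apply([(px[0]-i['cx'])/i['fx'],-(px[1]-i['cy'])/i['fy'],-1.])
    o=np.array(i['origin']); return (o+d*(z-o[2])/d[2])[:2]
def proj(i,p):
    c=R.from_quat(i['attitude']).inv().apply(np.array(p)-i['origin'])
    return np.array([i['cx']-i['fx']*c[0]/c[2], i['cy']+i['fy']*c[1]/c[2]])
def snap(n,f=None):
    i=r.camera_info(n); im=cv2.cvtColor(r.camera(n),cv2.COLOR_RGB2BGR)
    if f: cv2.imwrite('pics/'+f,im)
    return i,im
def st():
    s=r.read_state(); rot=R.from_quat(s['eef_rot']); x=rot.apply([1,0,0]); z=rot.apply([0,0,1])
    print('t %.2f tcp'%s['time'],np.round(s['ee_pos'],4),'head %.1f'%np.degrees(np.arctan2(x[1],x[0])),'z',np.round(z,3),'w %.4f g %.1f'%(s['width'],s['grip_force']),'F',np.round(s['ft_force'],1))
    return s
E
python3 - <<'E'
from h import *
i=r.camera_info('top')
for n,p,z in[('funnel',(129,229),.046),('boat',(192,238),.015),('sleeve',(239,235),.054),('plunger',(294,233),.06),('base',(393,212),.014),('bottlecap',(400,172),.11),('weight',(445,179),.031),('big',(453,199),.06),('or1',(320,246),.03),('bk',(345,244),.03),('or2',(402,241),.03),('balance front',(405,147),.03),('edge',(300,263),0)]:
    q=ray(i,p,z);print(n,np.round(q,3),'reach %.3f'%np.hypot(*q))
im=cv2.imread('pics/top0.png')[135:255,365:485]
cv2.imwrite('pics/c1.png',np.hstack([cv2.resize(im,None,fx=4,fy=4,interpolation=2)[:480],cv2.resize(cv2.imread('pics/top0.png')[175:255,255:305],None,fx=6,fy=6)]))
E
```

```text
funnel [0.452 0.375] reach 0.587
boat [0.431 0.219] reach 0.483
sleeve [0.441 0.092] reach 0.450
plunger [ 0.448 -0.047] reach 0.451
base [ 0.508 -0.306] reach 0.593
bottlecap [ 0.6   -0.302] reach 0.672
weight [ 0.595 -0.437] reach 0.738
big [ 0.541 -0.447] reach 0.702
or1 [ 0.416 -0.115] reach 0.432
bk [ 0.422 -0.179] reach 0.459
or2 [ 0.432 -0.326] reach 0.542
balance front [ 0.677 -0.333] reach 0.754
edge [ 0.37  -0.065] reach 0.376
```

View pics/c1.png

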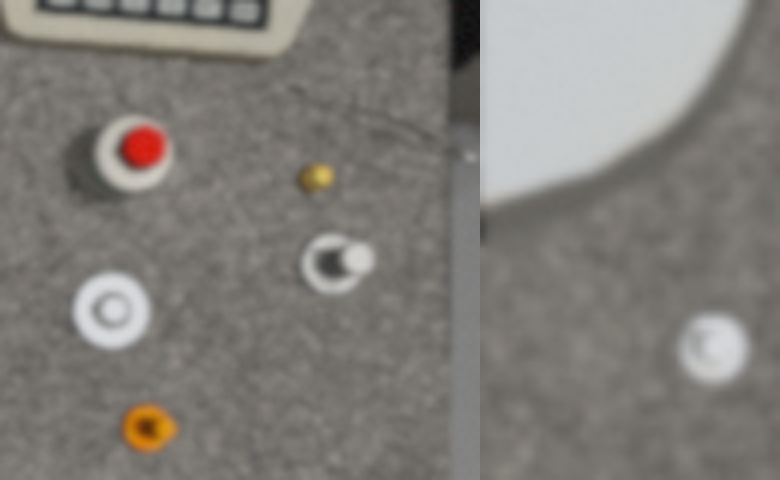

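Request:
arm_command(
  moves=[0,0,-1,6.33,0,0,-1,6.33,0,0,-1,6.33,0,0,-1,6.33,1.9,-3.2,0,0,1.9,-3.2,0,0,1.9,-3.2,0,0,1.9,-3.2,0,0,1.9,-3.2,0,0,1.9,-3.2,0,0,1.9,-3.2,0,0,1.9,-3.2,0,0],
  fingers=100,
  squeeze=20,
)

```text
time: 1.15
ee_pos: [0.4197, -0.3073, 0.2625]
eef_rot: [1.0, -0.0, -0.0, 0.0]
ft_force: [1.2, -0.9, -0.4]
width: 0.0866
grip_force: 0.0
```

Run:
```python
from h import *
st(); i,im=snap('wrist','w1.png')
a=R.from_quat(i['attitude']); print(i['origin'],a.apply([0,0,-1]))
for n,p in[('base',(.508,-.306,.014)),('bottle',(.6,-.302,.11)),('pl',(.508,-.386,0))]:print(n,proj(i,p))
```

```text
t 1.15 tcp [ 0.4197 -0.3073  0.2625] head -0.0 z [-0. -0. -1.] w 0.0866 g 0.0 F [ 1.2 -0.9 -0.4]
[ 0.49053467 -0.30726137  0.42498265] [-2.63089653e-01 -4.45553868e-05 -9.64771389e-01]
base [276.33696993 104.73224362]
bottle [271.26335357 -12.0347018 ]
pl [339.27913786 105.22255054]
```

View pics/w1.png

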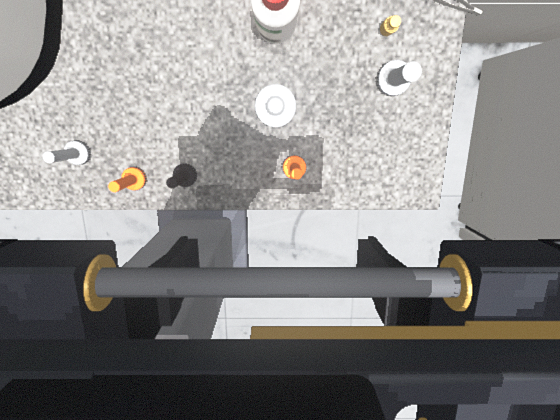

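The wrist view shows the die base disc at (275,105), where the top estimate predicts it. The thin steel plunger (75,154) and the bottle (275,10) are also in view. I'll go for the bottle and refine the base from this image.

```bash
cat >> h.py <<'E'
def blob(im,near,z,i,mask=None,rad=60,minA=40):
    if mask is None:
        h=cv2.cvtColor(im,cv2.COLOR_BGR2HSV); mask=cv2.inRange(h,(0,0,215),(180,45,255))
    m=cv2.morphologyEx(mask,cv2.MORPH_OPEN,np.ones((5,5),np.uint8)); m=cv2.morphologyEx(m,cv2.MORPH_CLOSE,np.ones((7,7),np.uint8))
    for c in cv2.findContours(m,cv2.RETR_EXTERNAL,cv2.CHAIN_APPROX_NONE)[0]:
        if cv2.contourArea(c)<minA: continue
        e=cv2.fitEllipse(c)
        if np.hypot(e[0][0]-near[0],e[0][1]-near[1])<rad:
            print('blob',np.round(e[0],1),np.round(e[1],1),round(e[2]),'A',cv2.contourArea(c),'->',np.round(ray(i,e[0],z),4))
E
python3 - <<'E'
from h import *
s=st(); i=r.camera_info('wrist'); im=cv2.imread('pics/w1.png')
blob(im,(275,105),.014,i); blob(im,(275,105),.023,i,rad=20)
print('edge check diam px per m', proj(i,(.508,-.281,.014))-proj(i,(.508,-.331,.014)))
E
```

```text
t 1.20 tcp [ 0.4245 -0.2997  0.2627] head 0.5 z [ 0.002  0.003 -1.   ] w 0.0868 g 0.0 F [4.8 6.1 0.2]
blob [309.4 129. ] [ 4.9 12.4] 172 A 41.0 -> [ 0.4846 -0.3387]
blob [276.4 102.2] [46.5 52.6] 85 A 1588.0 -> [ 0.5162 -0.297 ]
blob [253.   50.8] [23.2 32.2] 126 A 230.0 -> [ 0.5737 -0.2689]
blob [276.4 102.2] [46.5 52.6] 85 A 1588.0 -> [ 0.5158 -0.2971]
edge check diam px per m [-40.48975041  -0.38619838]
```

Request:
arm_command(
  moves=[3.6,-0.1,0,0,3.6,-0.1,0,0,3.6,-0.1,0,0,3.6,-0.1,0,0,3.6,-0.1,0,0,0,0,2.5,0,0,0,3,0,0,0,3,0],
)

```text
time: 1.87
ee_pos: [0.5999, -0.304, 0.1761]
eef_rot: [1.0, 0.0, 0.0, -0.0]
ft_force: [-0.8, -1.4, -0.3]
width: 0.0866
grip_force: 0.0
```

Run:
```python
from h import *
st(); i,im=snap('wrist','w2.png')
print(proj(i,(.6,-.302,.11)),proj(i,(.5075,-.3065,.014)))
h=cv2.cvtColor(im,cv2.COLOR_BGR2HSV); m=cv2.inRange(h,(0,150,90),(8,255,255))|cv2.inRange(h,(172,150,90),(180,255,255))
blob(im,proj(i,(.6,-.302,.11)),.11,i,m,120)
```

```text
t 1.87 tcp [ 0.5999 -0.304   0.1761] head 0.0 z [ 0.  0. -1.] w 0.0866 g 0.0 F [-0.8 -1.4 -0.3]
[274.75250124 217.26540466] [279.58611634 271.04622672]
blob [286.4 216.2] [ 5.5 14.9] 101 A 54.5 -> [ 0.6008 -0.3108]
blob [275.2 207.5] [17.8 26.6] 48 A 214.0 -> [ 0.6076 -0.3023]
```

Request:
arm_command(
  moves=[0.3,0,2.5,0,0,0,2.5,0,0,0,2.5,0,0,0,2.5,0,0,0,2.5,0,0,0,0,0,0,0,0,0],
)

```text
time: 2.5
ee_pos: [0.6016, -0.304, 0.0523]
eef_rot: [1.0, -0.0, -0.001, -0.0]
ft_force: [-0.4, -0.4, 0.4]
width: 0.0868
grip_force: 0.0
```

Run:
```python
from h import *
st(); i,im=snap('wrist','w3.png'); st()
```

```text
t 2.50 tcp [ 0.6016 -0.304   0.0523] head -0.0 z [-0.002  0.001 -1.   ] w 0.0868 g 0.0 F [-0.4 -0.4  0.4]
t 2.55 tcp [ 0.6027 -0.3045  0.054 ] head -0.0 z [ 0.001 -0.    -1.   ] w 0.0872 g 0.0 F [1.4 0.3 1. ]
```

View pics/w3.png

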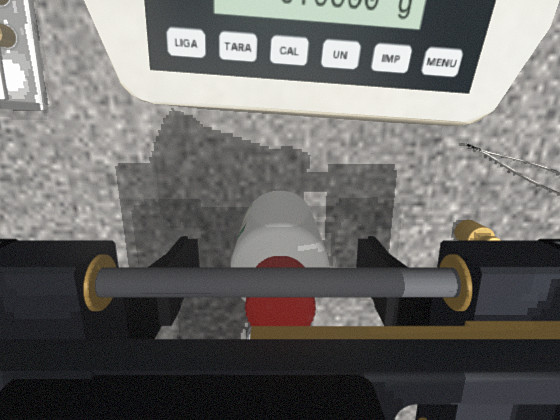

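The bottle cap (280,290) sits centred between the open fingers. I'll close on it.

Request:
arm_command(
  moves=[0,0,0,0,0,0,0,0,0,0,0,0,0,0,0,0,0,0,0,0,0,0,0,0,0,0,0,0,0,0,0,0,0,0,0,0],
  fingers=0,
  squeeze=20,
)

```text
time: 3.3
ee_pos: [0.6023, -0.3042, 0.0526]
eef_rot: [1.0, -0.0, 0.0, 0.0]
ft_force: [0.9, -0.6, 1.1]
width: 0.0477
grip_force: 20.0
```

Run:
```python
from h import *
st(); i,im=snap('wrist')
h=cv2.cvtColor(im,cv2.COLOR_BGR2HSV); m=cv2.inRange(h,(0,120,60),(8,255,255))|cv2.inRange(h,(172,120,60),(180,255,255))
blob(im,(280,290),.11,i,m,120)
print(np.round(proj(i,(.602,-.304,.11))))
```

```text
t 3.30 tcp [ 0.6023 -0.3042  0.0526] head -0.0 z [ 0. -0. -1.] w 0.0477 g 20.0 F [ 0.9 -0.6  1.1]
blob [276.7 310.9] [31.1 81.2] 90 A 1838.0 -> [ 0.6038 -0.3039]
blob [277.3 262.3] [ 8.7 38.5] 90 A 238.0 -> [ 0.6236 -0.3041]
[277. 315.]
```

Request:
arm_command(
  moves=[0,0,-1,0,0,0,-1,0,0.1,-2,0,0,0.1,-2,0,0,0.1,-2,0,0,0.1,-2,0,0,0.1,-1.8,0,0,0,0,0,0,0,0,0.7,0,0,0,0.7,0,0,0,0.5,0,0,0,0,0],
)

```text
time: 4.35
ee_pos: [0.6066, -0.2076, 0.0525]
eef_rot: [1.0, -0.001, -0.001, 0.0]
ft_force: [-0.3, 0.6, -1.5]
width: 0.0476
grip_force: 20.0
```

Request:
arm_command(
  moves=[0,0,0.2,0,0,0,0,0],
)

```text
time: 4.52
ee_pos: [0.6073, -0.2073, 0.0521]
eef_rot: [1.0, -0.001, 0.0, 0.0]
ft_force: [-1.8, -0.7, 5.0]
width: 0.0473
grip_force: 20.0
```

Request:
arm_command(
  moves=[0,0,0,0,0,0,0,0,0,0,0,0,0,0,0,0,0,0,-2,0,0,0,-4,0,0,0,-4,0,0,0,-4,0,0,0,-3,0,0,0,0,0],
  fingers=100,
)

```text
time: 5.35
ee_pos: [0.6101, -0.2065, 0.2293]
eef_rot: [1.0, -0.0, 0.005, 0.002]
ft_force: [0.9, 0.7, 2.0]
width: 0.0865
grip_force: 0.0
```

Request:
arm_command(
  moves=[-3,2.5,0,0,-3,2.5,0,0,-3,2.5,0,0,-3,2.4,0,0,-3,0,0,0,0,0,0,0,0,0,0,0,0,0,0,0,0,0,0,0],
)

```text
time: 6.1
ee_pos: [0.4584, -0.3042, 0.2215]
eef_rot: [1.0, 0.001, 0.0, -0.0]
ft_force: [-0.3, -0.7, 0.3]
width: 0.087
grip_force: 0.0
```

Run:
```python
from h import *
s=st(); i,im=snap('wrist','w4.png'); st()
n=proj(i,(.508,-.306,.014)); print(n); blob(im,n,.014,i,rad=40); print(proj(i,(.483,-.306,.014)),proj(i,(.533,-.306,.014)))
i,im=snap('top','t2.png')
for z in(.014,):blob(im,(393,212),z,i,rad=10)
blob(im,(350,172),.1,i,rad=30)
```

```text
t 6.10 tcp [ 0.4584 -0.3042  0.2215] head 0.1 z [ 0.  0. -1.] w 0.0870 g 0.0 F [-0.3 -0.7  0.3]
t 6.15 tcp [ 0.4584 -0.3042  0.2214] head 0.1 z [ 0.  0. -1.] w 0.0871 g 0.0 F [-0.6  0.8 -0.8]
[279.14371237 138.89505169]
blob [283.2 136.2] [43.  59.6] 73 A 1598.0 -> [ 0.511  -0.3105]
blob [264. 107.] [7.  9.8] 90 A 48.0 -> [ 0.5426 -0.2891]
[279.07048996 160.93139574] [279.21963496 116.0460869 ]
```

View pics/w4.png

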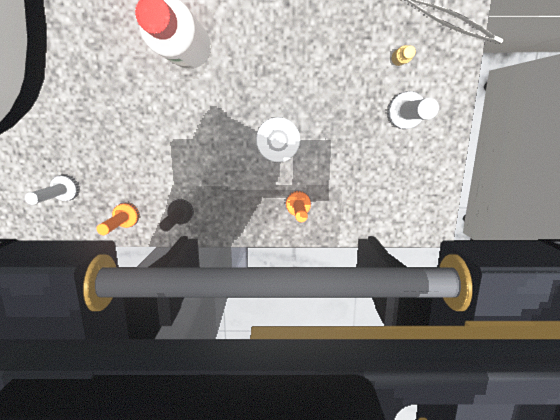

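The wrist view shows the base disc at (278,139), bottle upright at (165,25). Next, I'll measure the boat, sleeve, plunger and funnel in the top picture.

Run:
```python
from h import *
print(np.round(r.read_state()['joint_positions'],2))
i=r.camera_info('top'); im=cv2.imread('pics/t2.png'); 
g=cv2.cvtColor(im,cv2.COLOR_BGR2HSV); m=cv2.inRange(g,(0,0,150),(180,60,255))
for n,p,z in[('funnel',(129,229),.046),('boat',(192,238),.015),('sleeve',(239,235),.054),('plunger',(294,233),.01),('base',(393,212),.014),('bottle',(355,175),.097)]:
    print(n); 
    for c in cv2.findContours(m,cv2.RETR_EXTERNAL,2)[0]:
        if cv2.contourArea(c)>25 and cv2.pointPolygonTest(c,p,True)>-4:
            q=cv2.minAreaRect(c); print(np.round(q[0],1),np.round(q[1],1),round(q[2],1),np.round(ray(i,q[0],z),4))
```

```text
[ 0.71  0.18 -0.23  1.65  0.04  1.31 -1.1 ]
funnel
[127.5 229. ] [22. 21.] 90.0 [0.4515 0.3786]
boat
[191.1 238.1] [23.1 22.8] 82.9 [0.4307 0.221 ]
sleeve
[239.  234.5] [15. 16.] 90.0 [0.4421 0.0922]
plunger
[293.5 232.5] [11. 11.] 90.0 [ 0.4499 -0.0465]
base
[393.5 206.7] [18.2  7.7] 10.6 [ 0.5218 -0.3074]
bottle
[359. 170.] [18. 18.] 90.0 [ 0.6056 -0.2042]
```

Request:
arm_command(
  moves=[-0.3,-4,0,0,-0.3,-4,0,0,-0.3,-4,0,0,-0.3,-4,0,0,-0.3,-4,0,0,-0.3,-4,0,0,-0.3,-4,0,0,-0.3,-4,0,0,-0.3,-4,0,0,0,-4,0,0,0,0,0,0,0,0,0,0],
)

```text
time: 7.2
ee_pos: [0.4302, 0.0978, 0.2217]
eef_rot: [1.0, 0.003, 0.0, -0.0]
ft_force: [1.0, -0.8, -0.9]
width: 0.0871
grip_force: 0.0
```

Run:
```python
from h import *
s=st(); print(np.round(s['joint_positions'],2)); i,im=snap('wrist','w5.png'); 
for p in [(.431,.219,.015),(.441,.092,.054)]:print(proj(i,p))
```

```text
t 7.20 tcp [0.4302 0.0978 0.2217] head 0.3 z [ 0.  0. -1.] w 0.0871 g 0.0 F [ 1.  -0.8 -0.9]
[ 0.34 -0.05 -0.64  1.89 -0.03  1.29 -1.85]
[174.34955157 180.67466542]
[283.1054968  178.86993195]
```

View pics/w5.png

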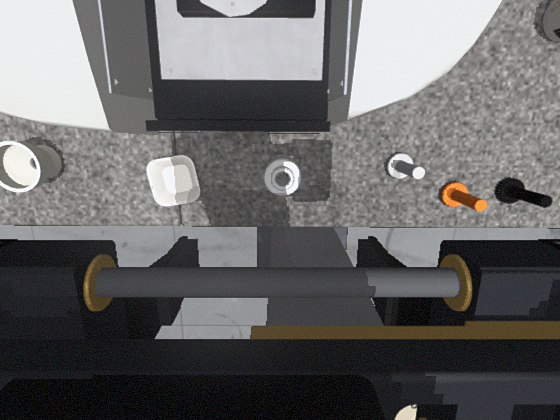

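The wrist view shows the boat at (174,180) turned slightly, sleeve neck at (282,178), funnel at (20,165), thin plunger at (400,165), and device front edge at row 130.

Run:
```python
from h import *
i=r.camera_info('wrist'); im=cv2.imread('pics/w5.png')
g=cv2.cvtColor(im,cv2.COLOR_BGR2GRAY); m=((g>190)*255).astype(np.uint8); m=cv2.morphologyEx(m,cv2.MORPH_OPEN,np.ones((5,5),np.uint8)); m[:140]=0
for c in cv2.findContours(m,0,2)[0]:
    if cv2.contourArea(c)>150: q=cv2.minAreaRect(c);print(np.round(q[0]),np.round(q[1]),round(q[2],1),np.round(ray(i,q[0],.015),4))
s=im[155:205,255:310]; cs=cv2.HoughCircles(cv2.medianBlur(cv2.cvtColor(s,6),3),cv2.HOUGH_GRADIENT,1,5,param1=100,param2=12,minRadius=8,maxRadius=25)
for c in (cs[0][:4] if cs is not None else []): p=c[:2]+(255,155);print(p,c[2],ray(i,p,.054),ray(i,p,.046))
print(ray(i,(174,130),0),ray(i,(174,130),.1))
```

```text
[406. 413.] [12. 19.] 90.0 [ 0.0891 -0.0917]
[170. 181.] [49. 41.] 76.0 [0.4316 0.2225]
[ 22. 166.] [45. 33.] 45.0 [0.4486 0.3918]
[282.5 176.5] 17.7 [0.44363915 0.09059424] [0.44224397 0.09046208]
[285.5 182.5] 11.8 [0.43727245 0.08739573] [0.43572293 0.08718603]
[278.5 181.5] 12.1 [0.43831906 0.09475923] [0.4367949  0.09472805]
[278.5 172.5] 13.8 [0.44784257 0.09479413] [0.4465493  0.09476379]
[0.48894463 0.21723991] [0.49213298 0.18567762]
```

Request:
arm_command(
  moves=[0,0,0,-7,0,0,0,-7,0,0,0,-7,0,0,0,-7,0,0,0,-7,0,0,0,-7,0,0,0,-7,0,0,0,-7,0,0,0,-7,0,0,0,-7,0,0,0,-7,0,0,0,-7],
)

```text
time: 8.25
ee_pos: [0.4306, 0.0936, 0.2214]
eef_rot: [0.742, 0.671, -0.0, -0.0]
ft_force: [0.1, -0.1, 0.2]
width: 0.0874
grip_force: 0.0
```

Request:
arm_command(
  moves=[0,0,0,-7,0,0,0,-7,0,0,0,-7,0,0,0,-7,0,0,0,-7,0,0,0,-7,0,0,0,-7,0,0,0,-7,0,0,0,-7,0,0,0,-7,0,0,0,-7,0,0,0,-7],
)

```text
time: 9.25
ee_pos: [0.4306, 0.0936, 0.2214]
eef_rot: [0.103, 0.995, -0.0, -0.0]
ft_force: [0.1, 0.1, -0.8]
width: 0.0867
grip_force: 0.0
```

Request:
arm_command(
  moves=[0,0,0,-6.6,0,0,0,-6.6,0,0,0,-6.6,-0.5,3.2,0,0,-0.5,3.2,0,0,-0.5,3.2,0,0,-0.4,3,0,0,0,0,3.5,0,0,0,3.5,0,0,0,3.5,0,0,0,3,0,0,0,0,0],
)

```text
time: 10.25
ee_pos: [0.4294, 0.2194, 0.0811]
eef_rot: [-0.067, 0.998, -0.001, -0.004]
ft_force: [-1.8, -0.5, -0.7]
width: 0.0871
grip_force: 0.0
```

Run:
```python
from h import *
s=st(); print(np.round(s['joint_positions'],2)); i,im=snap('wrist','w6.png');st(); print(proj(i,(.431,.221,.015)))
```

```text
t 10.25 tcp [0.4294 0.2194 0.0811] head -172.3 z [-0.008 -0.003 -1.   ] w 0.0871 g 0.0 F [-1.8 -0.5 -0.7]
[ 0.05  0.23 -0.67  1.96  0.16  1.02  1.01]
t 10.30 tcp [0.4308 0.2205 0.0843] head -172.3 z [-0.005 -0.002 -1.   ] w 0.0871 g 0.0 F [1.4 1.1 0.7]
[279.22356077 222.83919274]
```

View pics/w6.png

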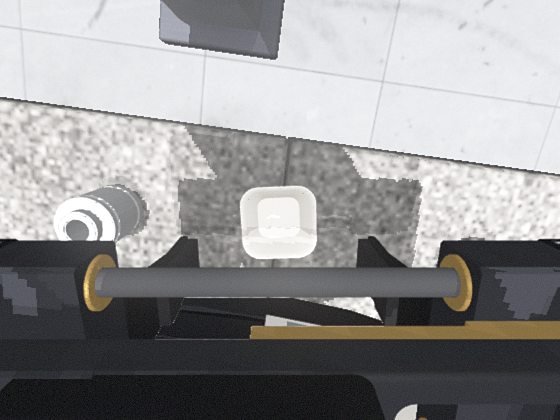

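The boat is centred at (279,222) and squared with the fingers. I'll descend and grip gently.

Request:
arm_command(
  moves=[0,0,2,0,0,0,2,0,0,0,2,0,0,0,1.6,0,0,0,0,0,0,0,0,0,0,0,0,0],
)

```text
time: 10.88
ee_pos: [0.4336, 0.2228, 0.0126]
eef_rot: [-0.068, 0.998, 0.0, 0.001]
ft_force: [0.1, 0.1, 0.7]
width: 0.0871
grip_force: 0.0
```

Request:
arm_command(
  moves=[0,0,0,0,0,0,0,0,0,0,0,0,0,0,0,0,0,0,0,0,0,0,0,0,0,0,0,0,0,0,0,0],
  fingers=0,
  squeeze=5,
)

```text
time: 11.55
ee_pos: [0.4321, 0.2223, 0.0106]
eef_rot: [-0.068, 0.998, -0.0, 0.0]
ft_force: [-0.0, -0.1, 2.9]
width: 0.0557
grip_force: 5.0
```

Request:
arm_command(
  moves=[0,0,-1,0,0,0,-3,0,0,0,-4,0,0,0,-4,0,0,0,0,0,0,0,0,0],
)

```text
time: 12.05
ee_pos: [0.4334, 0.2231, 0.1334]
eef_rot: [-0.068, 0.998, 0.0, 0.002]
ft_force: [0.1, 0.1, -0.4]
width: 0.0563
grip_force: 5.0
```

Request:
arm_command(
  moves=[0.2,-1.7,0,0,0.5,-3.4,0,0,0.5,-3.4,0,0,0.5,-3.4,0,0,0.5,-3.4,0,0,0.5,-3.4,0,0,0.5,-3.4,0,0,0.5,-3.4,0,0,0.5,-3.4,0,0,0.3,-3.4,0,0,0,-0.4,0,0,0,0,0,0],
)

```text
time: 13.05
ee_pos: [0.4309, -0.1095, 0.1297]
eef_rot: [-0.066, 0.998, 0.0, -0.001]
ft_force: [0.7, 0.9, -1.4]
width: 0.0557
grip_force: 5.0
```

Request:
arm_command(
  moves=[-1.2,-2.2,0,0,-1.2,-2.2,0,0,-1.3,-2.2,0,0,-1.3,-2.2,0,0,-1.2,-1.9,0,0,0,0,0,0,0,0,0,0],
)

```text
time: 13.63
ee_pos: [0.5079, -0.204, 0.1296]
eef_rot: [-0.068, 0.998, 0.001, -0.001]
ft_force: [-0.6, -0.5, -0.4]
width: 0.0556
grip_force: 5.0
```

Run:
```python
from h import *
s=st(); i,im=snap('wrist','w7.png');st()
print(proj(i,(*s['ee_pos'][:2],s['ee_pos'][2])),proj(i,(.508,-.305,.014)))
```

```text
t 13.63 tcp [ 0.5079 -0.204   0.1296] head -172.2 z [-0.001  0.002 -1.   ] w 0.0556 g 5.0 F [-0.6 -0.5 -0.4]
t 13.68 tcp [ 0.5076 -0.2034  0.1297] head -172.1 z [-0.001  0.002 -1.   ] w 0.0557 g 5.0 F [ 0.1  0.  -0.9]
[277.10490059 256.09755405] [164.48610814 188.52390403]
```

View pics/w7.png

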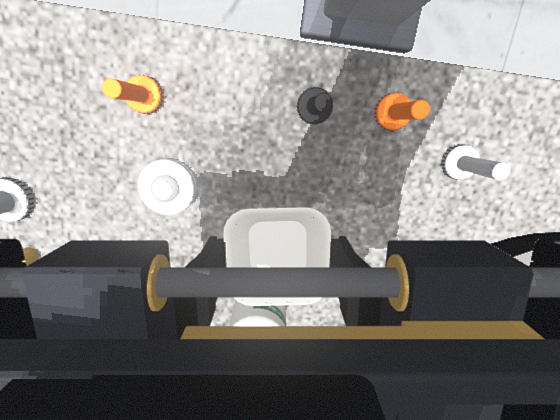

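The boat is held level at (277,256). The base is fully lit at (166,187), so I'll measure it here and lower the boat.

Run:
```python
from h import *
i=r.camera_info('wrist'); im=cv2.imread('pics/w7.png'); blob(im,(166,187),.014,i,rad=15)
blob(im,(469,160),0.005,i,rad=40)
h=cv2.cvtColor(im,cv2.COLOR_BGR2HSV); m=cv2.inRange(h,(0,0,225),(180,30,255)); blob(im,(166,187),.014,i,m,rad=15)
```

Request:
arm_command(
  moves=[0,0,3,0,0,0,3,0,0,0,3,0,0,0,2,0,0,0,0.5,0,0,0,0.4,0,0,0,0,0,0,0,0,0],
)

```text
time: 14.35
ee_pos: [0.5086, -0.2051, 0.0129]
eef_rot: [-0.068, 0.998, -0.0, 0.001]
ft_force: [-0.1, -0.1, 0.1]
width: 0.0559
grip_force: 5.0
```

Request:
arm_command(
  moves=[0,0,0.2,0,0,0,0,0],
)

```text
time: 14.52
ee_pos: [0.5086, -0.2055, 0.0106]
eef_rot: [-0.068, 0.998, -0.0, 0.001]
ft_force: [-0.3, 0.3, 1.7]
width: 0.0558
grip_force: 5.0
```

Request:
arm_command(
  moves=[0,0,0,0,0,0,0,0,0,0,0,0,0,0,0,0,0,0,-1,0,0,0,-3,0,0,0,-4,0,0,0,-4,0,0,0,0,0],
  fingers=100,
)

```text
time: 15.27
ee_pos: [0.5117, -0.2064, 0.1383]
eef_rot: [-0.068, 0.998, -0.003, 0.005]
ft_force: [1.5, -1.3, -0.2]
width: 0.0868
grip_force: 0.0
```

```bash
cat >> h.py <<'E'
def circ(im,near,i,z,rmin,rmax,half=45,p2=18,k=4):
    x0,y0=[int(v)-half for v in near]; x0=max(x0,0);y0=max(y0,0)
    g=cv2.medianBlur(cv2.resize(cv2.cvtColor(im[y0:y0+2*half,x0:x0+2*half],6),None,fx=2,fy=2),7)
    cs=cv2.HoughCircles(g,cv2.HOUGH_GRADIENT,1,8,param1=120,param2=p2,minRadius=2*rmin,maxRadius=2*rmax)
    for c in (cs[0][:k] if cs is not None else []):
        p=c[:2]/2+(x0,y0); print('circ',np.round(p,1),'r',c[2]/2,'->',np.round(ray(i,p,z),4))
E
python3 - <<'E'
from h import *
s=st(); i=r.camera_info('wrist'); print('old frame (arm was at .5077,-.2037,.1297)')
im0=cv2.imread('pics/w7.png')
i2,im=snap('wrist','w8.png'); st()
n=proj(i2,(.508,-.305,.014)); print(n); circ(im,n,i2,.014,20,34)
n=proj(i2,(.508,-.205,.01)); print('boat exp',n)
h=cv2.cvtColor(im,cv2.COLOR_BGR2HSV)
it,imt=snap('top','t3.png')
E
```

```text
t 15.27 tcp [ 0.5117 -0.2064  0.1383] head -172.2 z [ 0.011 -0.004 -1.   ] w 0.0868 g 0.0 F [ 1.5 -1.3 -0.2]
old frame (arm was at .5077,-.2037,.1297)
t 15.32 tcp [ 0.5104 -0.2062  0.1349] head -172.2 z [ 0.008 -0.003 -1.   ] w 0.0870 g 0.0 F [-0.3  0.5 -1.5]
[171.66434247 181.36496791]
circ [171.2 180.8] r 27.75 -> [ 0.5075 -0.3054]
circ [169.2 184.2] r 31.2 -> [ 0.511  -0.3071]
circ [175.2 174.8] r 32.0 -> [ 0.5014 -0.3021]
circ [175.8 179.2] r 28.0 -> [ 0.5055 -0.3014]
boat exp [280.02529274 194.92002401]
```

View pics/w8.png

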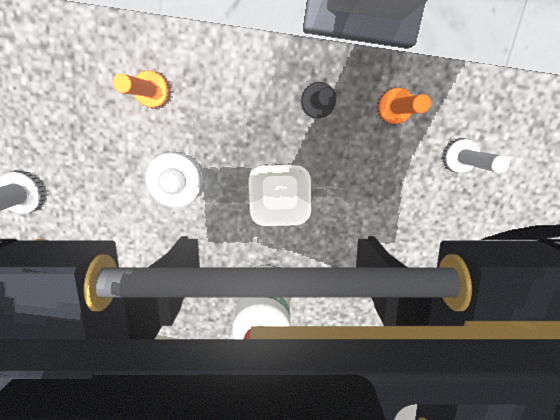

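The boat is down at (280,195), as intended. Next is the thin plunger, with fingers part open to clear the orange look-alike.

Request:
arm_command(
  moves=[0,0,0,4,0,0,0,3.8,2,3.2,0,0,2,3.2,0,0,2,3.2,0,0,0,3.2,0,0,0,3.2,0,0,0,0,0,0,0,0,0,0],
  fingers=50,
)

```text
time: 16.12
ee_pos: [0.447, -0.0438, 0.1289]
eef_rot: [-0.002, 1.0, 0.0, -0.001]
ft_force: [-0.3, -0.6, 0.3]
width: 0.0447
grip_force: 0.0
```

Run:
```python
from h import *
s=st(); i,im=snap('wrist','w9.png');s=st()
for z in(.01,.06):
  n=proj(i,(.45,-.0465,z)); print(n); circ(im,n,i,z,*((14,24) if z<.02 else (6,14)),half=40,p2=14,k=3)
```

```text
t 16.12 tcp [ 0.447  -0.0438  0.1289] head -179.8 z [-0.001  0.    -1.   ] w 0.0447 g 0.0 F [-0.3 -0.6  0.3]
t 16.17 tcp [ 0.4471 -0.0452  0.1288] head -179.9 z [-0.002 -0.    -1.   ] w 0.0444 g 0.0 F [-0.2 -0.5 -0.3]
[274.37949265 205.65052744]
circ [274.8 205.2] r 16.1 -> [ 0.4496 -0.0462]
[273.7971517  222.57072965]
circ [274.8 221.8] r 7.8 -> [ 0.4493 -0.0458]
circ [277.8 202.8] r 12.6 -> [ 0.4344 -0.0435]
circ [275.2 207.2] r 8.15 -> [ 0.4379 -0.0454]
```

View pics/w9.png

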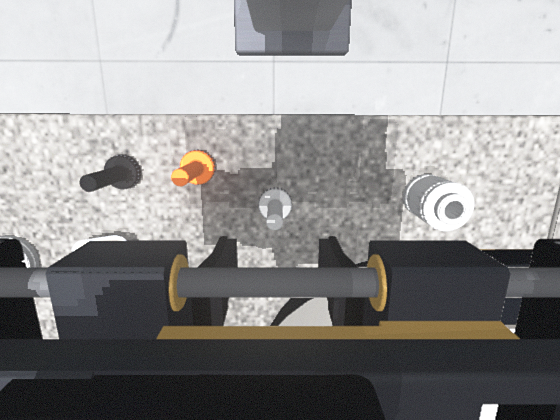

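The plunger is at head (275,205) with rod top at (275,222), between the half-open fingers. The orange look-alike at (193,168) is clear of them.

Request:
arm_command(
  moves=[-0.2,-0.1,2.5,0,0,0,3,0,0,0,2.9,0,0,0,2,0,0,0,0,0,0,0,0,0],
)

```text
time: 16.67
ee_pos: [0.4488, -0.0471, 0.0248]
eef_rot: [0.001, 1.0, 0.0, -0.002]
ft_force: [0.2, 0.8, 0.1]
width: 0.0437
grip_force: 0.0
```

Request:
arm_command(
  moves=[0,0,0,0,0,0,0,0,0,0,0,0,0,0,0,0,0,0,0,0,0,0,0,0,0,0,0,0,0,0,0,0],
  fingers=0,
  squeeze=20,
)

```text
time: 17.33
ee_pos: [0.4501, -0.0463, 0.0259]
eef_rot: [0.0, 1.0, -0.0, 0.0]
ft_force: [-0.6, 0.3, 5.0]
width: 0.0125
grip_force: 20.0
```

Request:
arm_command(
  moves=[0,0,-2,0,0,0,-3.5,0,0,0,-4,0,0,0,0,0,0,-3,0,0,0,-4,0,0,0,-4,0,0,0,-4,0,0,0,-4,0,0,0,-4,0,0,0,-1,0,0,0,0,0,0],
)

```text
time: 18.33
ee_pos: [0.4484, -0.2901, 0.1198]
eef_rot: [0.003, 1.0, -0.0, -0.0]
ft_force: [-0.6, 0.6, -1.1]
width: 0.0122
grip_force: 20.0
```

Request:
arm_command(
  moves=[-1.5,-2.4,0,0,-1.5,-2.4,0,0,-1.5,-2.4,0,0,-1.4,-2.3,0,0,0,0,0,0,0,0,2.5,0,0,0,2.5,0,0,0,2,0,0,0,1.2,0,0,0,0.6,0,0,0,0.4,0,0,0,0,0],
)

```text
time: 19.33
ee_pos: [0.509, -0.381, 0.0286]
eef_rot: [-0.0, 1.0, 0.0, 0.0]
ft_force: [-0.8, -0.2, -1.3]
width: 0.0123
grip_force: 20.0
```

Request:
arm_command(
  moves=[0,0,0.2,0,0,0,0,0,0,0,0,0],
)

```text
time: 19.58
ee_pos: [0.5092, -0.3816, 0.0274]
eef_rot: [0.0, 1.0, -0.0, 0.001]
ft_force: [-0.9, 0.1, -0.7]
width: 0.0124
grip_force: 20.0
```

Request:
arm_command(
  moves=[0,-0.3,0,0,0,0,0.15,0,0,0,0,0],
)

```text
time: 19.83
ee_pos: [0.5091, -0.3853, 0.026]
eef_rot: [0.0, 1.0, -0.001, 0.001]
ft_force: [-1.2, -0.2, 4.5]
width: 0.0118
grip_force: 20.0
```

Request:
arm_command(
  moves=[0,0,0,0,0,0,0,0,0,0,0,0,0,0,0,0,0,0,0,0,0,0,0,0],
  fingers=45,
)

```text
time: 20.33
ee_pos: [0.5087, -0.3842, 0.025]
eef_rot: [0.0, 1.0, 0.0, -0.0]
ft_force: [-1.0, 0.6, 0.2]
width: 0.0378
grip_force: 0.0
```

Request:
arm_command(
  moves=[0,0,-1,0,0,0,-2.5,0,0,0,-4,0,0,0,-4,0,0,0,0,0,0,0,0,0],
)

```text
time: 20.83
ee_pos: [0.5103, -0.3853, 0.1439]
eef_rot: [0.0, 1.0, -0.002, 0.003]
ft_force: [-0.7, 0.2, -0.3]
width: 0.0394
grip_force: 0.0
```

Run:
```python
from h import *
s=st(); i,im=snap('wrist','w10.png');s=st()
for p,z,a,b in[((.509,-.384),.01,13,22),((.5075,-.305),.014,24,33)]:
  n=proj(i,(*p,z)); print(n); circ(im,n,i,z,a,b,half=45,p2=14,k=3)
```

```text
t 20.83 tcp [ 0.5103 -0.3853  0.1439] head 180.0 z [ 0.005 -0.004 -1.   ] w 0.0394 g 0.0 F [-0.7  0.2 -0.3]
t 20.88 tcp [ 0.5092 -0.3846  0.1415] head 180.0 z [ 0.002 -0.001 -1.   ] w 0.0392 g 0.0 F [ 0.   0.4 -0.7]
[279.18981772 196.46490333]
circ [278.2 195.2] r 15.35 -> [ 0.5078 -0.3849]
circ [275.2 198.8] r 19.5 -> [ 0.5113 -0.3878]
circ [270.8 203.8] r 17.15 -> [ 0.5162 -0.3921]
[363.148955   195.98847878]
circ [362.8 193.8] r 26.35 -> [ 0.5053 -0.3055]
circ [365.8 196.8] r 27.35 -> [ 0.5082 -0.3025]
circ [361.8 197.8] r 30.4 -> [ 0.5092 -0.3062]
```

Request:
arm_command(
  moves=[0,2.6,0,0,0,2.7,0,0,0,2.6,0,0,0,0,0,0,0,0,0,0,0,0,0,0],
  fingers=100,
)

```text
time: 21.38
ee_pos: [0.5081, -0.3057, 0.1392]
eef_rot: [0.0, 1.0, 0.0, -0.001]
ft_force: [-0.4, -0.5, 0.5]
width: 0.0712
grip_force: 0.0
```

Run:
```python
from h import *
s=st(); i,im=snap('wrist','w11.png');s=st()
n=proj(i,(.5075,-.305,.014)); m=proj(i,(.5075,-.305,.023)); print(n,m); circ(im,n,i,.014,24,33,half=45,p2=14,k=3); circ(im,m,i,.023,7,15,half=25,p2=12,k=4)
x,y=map(int,n); cv2.imwrite('pics/c2.png',cv2.resize(im[y-45:y+45,x-60:x+60],None,fx=5,fy=5,interpolation=2)); print(x-60,y-45)
```

```text
t 21.38 tcp [ 0.5081 -0.3057  0.1392] head 180.0 z [-0.001  0.    -1.   ] w 0.0712 g 0.0 F [-0.4 -0.5  0.5]
t 21.43 tcp [ 0.5081 -0.3062  0.1393] head 179.9 z [-0.001  0.    -1.   ] w 0.0751 g 0.0 F [ 0.1 -0.5 -0.2]
[278.02399282 200.18256014] [278.04671767 202.58961962]
circ [278.8 198.8] r 26.05 -> [ 0.5061 -0.3043]
circ [282.8 199.8] r 29.75 -> [ 0.5071 -0.3006]
circ [279.8 194.8] r 24.45 -> [ 0.5023 -0.3034]
circ [279.2 201.2] r 12.55 -> [ 0.5063 -0.3039]
circ [269.2 207.8] r 13.55 -> [ 0.5123 -0.313 ]
218 155
```

View pics/c2.png

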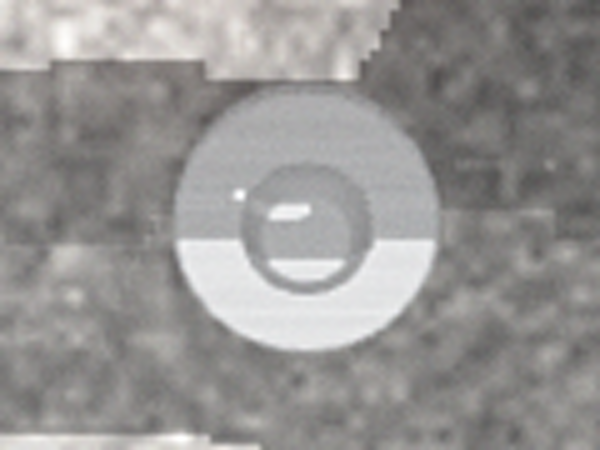

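The crop shows the disc centred near (279.5,198.6) and the spigot at (279.6,200.9), so the base is at about (0.507,-0.304). Next, the sleeve.

Request:
arm_command(
  moves=[2.2,3,0,0,2.2,3.4,0,0,2.2,3.4,0,0,0,4,0,0,0,4,0,0,0,4,0,0,0,4,0,0,0,4,0,0,0,4,0,0,0,4,0,0,0,1.9,0,0,0,0,0,0],
)

```text
time: 22.43
ee_pos: [0.4428, 0.0958, 0.1402]
eef_rot: [-0.002, 1.0, 0.001, 0.0]
ft_force: [0.3, -0.0, 0.0]
width: 0.0871
grip_force: 0.0
```

Request:
arm_command(
  moves=[0,0,0,0,0,0,0,0,0,0,0,0],
)

```text
time: 22.68
ee_pos: [0.4431, 0.09, 0.1399]
eef_rot: [0.001, 1.0, -0.0, -0.0]
ft_force: [-0.7, -0.1, -0.4]
width: 0.087
grip_force: 0.0
```

Run:
```python
from h import *
s=st(); i,im=snap('wrist','w12.png');s=st()
n=proj(i,(.4425,.091,.046)); m=proj(i,(.4425,.091,.054)); print(n,m); circ(im,n,i,.046,22,32,half=45,p2=12,k=3); circ(im,m,i,.054,8,22,half=30,p2=12,k=4)
x,y=map(int,n); cv2.imwrite('pics/c3.png',cv2.resize(im[y-45:y+45,x-60:x+60],None,fx=5,fy=5,interpolation=2)); print(x-60,y-45)
```

```text
t 22.68 tcp [0.4431 0.09   0.1399] head 179.8 z [-0. -0. -1.] w 0.0870 g 0.0 F [-0.7 -0.1 -0.4]
t 22.73 tcp [0.443  0.0902 0.1399] head 179.8 z [-0. -0. -1.] w 0.0873 g 0.0 F [-0.4 -0.9  0.6]
[278.57052477 209.25379538] [278.60432165 211.91703106]
circ [280.8 206.2] r 23.85 -> [0.4399 0.0928]
circ [271.8 220.2] r 23.4 -> [0.4521 0.0852]
circ [275.2 197.2] r 23.3 -> [0.4322 0.0883]
circ [279.8 207.8] r 21.7 -> [0.439  0.0919]
circ [285.2 209.8] r 18.95 -> [0.4407 0.0964]
circ [281.8 212.2] r 18.9 -> [0.4428 0.0936]
circ [286.8 203.8] r 17.15 -> [0.4357 0.0976]
218 164
```

View pics/c3.png

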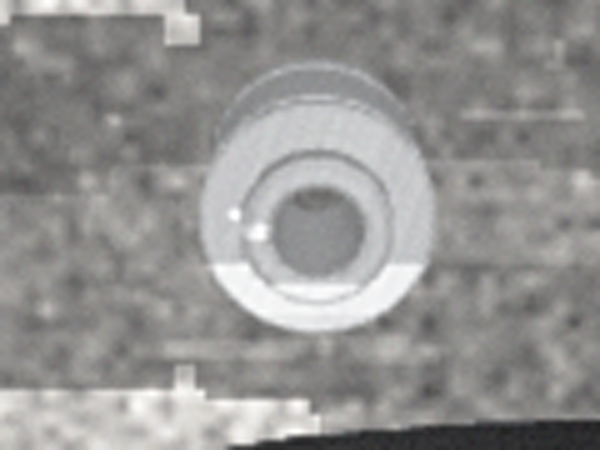

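The sleeve bore centre is at (281.7,210.2), so the sleeve sits at about (0.441,0.0935). I'll align, descend and grip it.

Request:
arm_command(
  moves=[0.2,0.35,2,0,0,0,3,0,0,0,3,0,0,0,3,0,0,0,1.9,0,0,0,0,0,0,0,0,0,0,0,0,0],
)

```text
time: 23.4
ee_pos: [0.4417, 0.095, 0.0122]
eef_rot: [0.0, 1.0, 0.0, 0.001]
ft_force: [0.4, 0.4, 0.4]
width: 0.0871
grip_force: 0.0
```

Request:
arm_command(
  moves=[0,0,0,0,0,0,0,0,0,0,0,0,0,0,0,0,0,0,0,0,0,0,0,0,0,0,0,0,0,0,0,0,0,0,0,0],
  fingers=0,
  squeeze=40,
)

```text
time: 24.15
ee_pos: [0.4408, 0.095, 0.011]
eef_rot: [0.0, 1.0, -0.0, -0.0]
ft_force: [-0.2, -2.1, 1.7]
width: 0.0388
grip_force: 40.0
```

Request:
arm_command(
  moves=[0,0,-2,0,0,0,-3,0,0,0,-4,0,0,0,-3,0,0,0,0,0,0,0,0,0],
)

```text
time: 24.65
ee_pos: [0.4415, 0.0952, 0.1319]
eef_rot: [0.0, 1.0, -0.0, 0.001]
ft_force: [-0.7, -0.0, -5.1]
width: 0.039
grip_force: 40.0
```

Request:
arm_command(
  moves=[0,-2,0,0,0,-4,0,0,0,-4,0,0,0,-4,0,0,0,-4,0,0,0,-4,0,0,0,-4,0,0,0,-4,0,0,-2,-3.4,0,0,-2.2,-3.3,0,0,-2.2,-3.1,0,0,0,0,0,0],
)

```text
time: 25.65
ee_pos: [0.505, -0.3085, 0.1271]
eef_rot: [0.003, 1.0, -0.0, -0.002]
ft_force: [-2.9, 1.0, -3.3]
width: 0.0385
grip_force: 40.0
```

Request:
arm_command(
  moves=[0,0,0,0,0,0,0,0,0,0,0,0],
)

```text
time: 25.9
ee_pos: [0.504, -0.3013, 0.1298]
eef_rot: [-0.001, 1.0, 0.001, -0.001]
ft_force: [-0.2, 1.0, -2.9]
width: 0.0388
grip_force: 40.0
```

Run:
```python
from h import *
s=st(); i,im=snap('wrist','w13.png');s=st()
e=s['ee_pos']
for z in(.043,.035):
  n=proj(i,(e[0],e[1],e[2]+z)); print(n); circ(im,n,i,e[2]+z,6,28,half=40,p2=14,k=4)
n=proj(i,(.507,-.304,.014)); print(n); circ(im,n,i,.014,22,33,half=45,p2=12,k=3)
```

```text
t 25.90 tcp [ 0.504  -0.3013  0.1298] head -179.9 z [-0.002  0.001 -1.   ] w 0.0388 g 40.0 F [-0.2  1.  -2.9]
t 25.95 tcp [ 0.5042 -0.3015  0.1304] head -179.9 z [-0.001  0.001 -1.   ] w 0.0384 g 40.0 F [ 0.3 -0.2 -3.7]
[277.09373114 299.24279166]
circ [277.2 295.2] r 18.3 -> [ 0.5023 -0.3014]
circ [278.2 288.8] r 24.65 -> [ 0.4993 -0.301 ]
circ [281.2 297.8] r 14.35 -> [ 0.5035 -0.2997]
[277.08298884 289.48810896]
circ [277.2 295.2] r 18.3 -> [ 0.5071 -0.3014]
circ [278.2 288.8] r 24.65 -> [ 0.5038 -0.301 ]
circ [281.2 297.8] r 14.35 -> [ 0.5083 -0.2996]
[274.2025509 206.6775197]
circ [274.2 205.8] r 27.0 -> [ 0.5061 -0.304 ]
circ [278.8 207.8] r 31.95 -> [ 0.508  -0.2999]
circ [278.8 203.8] r 22.3 -> [ 0.5043 -0.2999]
```

Request:
arm_command(
  moves=[-0.27,-0.26,2,0,0,0,3,0,0,0,2.5,0,0,0,1.7,0,0,0,0,0,0,0,0,0,0,0,0,0],
)

```text
time: 26.53
ee_pos: [0.5083, -0.3054, 0.0407]
eef_rot: [-0.0, 1.0, -0.001, 0.001]
ft_force: [0.6, 0.7, -3.2]
width: 0.0389
grip_force: 40.0
```

Run:
```python
from h import *
s=st(); i,im=snap('wrist','w14.png');s=st()
n=proj(i,(.507,-.304,.014)); print(n); circ(im,n,i,.014,22,45,half=55,p2=12,k=3)
cv2.imwrite('pics/w14.png',im)
i,im=snap('top','t4.png')
```

```text
t 26.53 tcp [ 0.5083 -0.3054  0.0407] head -180.0 z [ 0.002 -0.001 -1.   ] w 0.0389 g 40.0 F [ 0.6  0.7 -3.2]
t 26.58 tcp [ 0.5085 -0.3057  0.041 ] head -180.0 z [ 0.002 -0.001 -1.   ] w 0.0390 g 40.0 F [ 0.3 -0.8 -3.3]
[279.68161931 236.78959281]
circ [277.2 252.8] r 35.95 -> [ 0.5179 -0.3055]
circ [279.2 239.8] r 40.85 -> [ 0.509  -0.3043]
circ [279.2 232.2] r 38.0 -> [ 0.504  -0.3043]
```

Request:
arm_command(
  moves=[0.13,0.15,0,0,0,0,0.4,0,0,0,0.3,0,0,0,0,0,0,0,0,0],
)

```text
time: 27.05
ee_pos: [0.5059, -0.3038, 0.0317]
eef_rot: [0.0, 1.0, 0.0, -0.0]
ft_force: [0.0, -0.1, -2.2]
width: 0.0381
grip_force: 40.0
```

Request:
arm_command(
  moves=[0,0,0.3,0,0,0,0.2,0,0,0,0,0,0,0,0,0],
)

```text
time: 27.38
ee_pos: [0.5061, -0.3038, 0.0269]
eef_rot: [0.0, 1.0, 0.0, -0.0]
ft_force: [1.0, -0.1, -3.7]
width: 0.0388
grip_force: 40.0
```

Request:
arm_command(
  moves=[0,0,0.15,0,0,0,0,0,0,0,0,0],
)

```text
time: 27.63
ee_pos: [0.5061, -0.3039, 0.0255]
eef_rot: [0.0, 1.0, -0.0, -0.0]
ft_force: [1.5, -0.2, -3.2]
width: 0.0385
grip_force: 40.0
```

Request:
arm_command(
  moves=[0,0,0,0,0,0,0,0,0,0,0,0,0,0,0,0,0,0,0,0,0,0,0,0],
  fingers=65,
)

```text
time: 28.13
ee_pos: [0.5063, -0.304, 0.0257]
eef_rot: [0.0, 1.0, -0.0, 0.0]
ft_force: [-0.1, -0.0, 0.5]
width: 0.0562
grip_force: 0.0
```

Request:
arm_command(
  moves=[0,0,-2,0,0,0,-3,0,0,0,-4,0,0,0,-3,0,0,0,0,0,0,0,0,0,0,0,0,0],
)

```text
time: 28.72
ee_pos: [0.5058, -0.3037, 0.1449]
eef_rot: [0.0, 1.0, 0.0, -0.0]
ft_force: [0.5, -0.0, 0.5]
width: 0.0566
grip_force: 0.0
```

Run:
```python
from h import *
s=st(); i,im=snap('wrist','w15.png');s=st()
n=proj(i,(.506,-.304,.068)); print(n, proj(i,(.506,-.304,.06)))
circ(im,n,i,.068,8,13,half=25,p2=12,k=3);circ(im,n,i,.068,14,20,half=30,p2=12,k=3); circ(im,n,i,.06,23,30,half=45,p2=12,k=3)
```

```text
t 28.72 tcp [ 0.5058 -0.3037  0.1449] head 180.0 z [-0.001  0.    -1.   ] w 0.0566 g 0.0 F [ 0.5 -0.   0.5]
t 28.77 tcp [ 0.5055 -0.3036  0.1443] head 180.0 z [-0.002  0.001 -1.   ] w 0.0567 g 0.0 F [-0.1  0.1 -0.2]
[277.0126333  215.99622914] [277.02039569 213.12577234]
circ [279.8 216.2] r 19.7 -> [ 0.5062 -0.3019]
circ [276.8 211.8] r 18.55 -> [ 0.5025 -0.3042]
circ [277.2 212.2] r 24.5 -> [ 0.5053 -0.3038]
circ [278.8 199.8] r 27.4 -> [ 0.4949 -0.3026]
circ [280.8 208.2] r 29.15 -> [ 0.5019 -0.301 ]
```

Request:
arm_command(
  moves=[2.5,3,0,0,2.5,3,0,0,2.5,3,0,0,0,4,0,0,0,4,0,0,0,4,0,0,0,4,0,0,0,4,0,0,0,4,0,0,0,4,0,0,0,4,0,0,0,4,0,0],
  fingers=100,
)

```text
time: 29.77
ee_pos: [0.4301, 0.1477, 0.1445]
eef_rot: [0.0, 1.0, -0.0, -0.001]
ft_force: [1.4, -0.0, -0.0]
width: 0.0875
grip_force: 0.0
```

Request:
arm_command(
  moves=[0,4,0,0,0,4,0,0,0,4,0,0,0,4,0,0,0,4,0,0,-1,3,0,0,-1,0,0,0,0,0,0,0,0,0,0,0,0,0,0,0],
)

```text
time: 30.6
ee_pos: [0.451, 0.3746, 0.1447]
eef_rot: [0.001, 1.0, -0.001, -0.001]
ft_force: [-0.2, -0.6, 0.3]
width: 0.087
grip_force: 0.0
```

Run:
```python
from h import *
s=st(); i,im=snap('wrist','w16.png');s=st()
n=proj(i,(.451,.377,.046)); print(n, 'exp r',np.ptp([proj(i,(.451,.35,.046))[0],proj(i,(.451,.404,.046))[0]])/2)
circ(im,n,i,.046,26,38,half=55,p2=12,k=4)
x,y=[int(v) for v in n]; cv2.imwrite('pics/c4.png',cv2.resize(im[max(y-60,0):y+60,max(x-80,0):x+80],None,fx=5,fy=5,interpolation=2)); print(max(x-80,0),max(y-60,0))
```

```text
t 30.60 tcp [0.451  0.3746 0.1447] head 179.9 z [-0.001 -0.001 -1.   ] w 0.0870 g 0.0 F [-0.2 -0.6  0.3]
t 30.65 tcp [0.4511 0.3747 0.1451] head 179.9 z [-0.    -0.001 -1.   ] w 0.0870 g 0.0 F [ 0.9  0.  -0.6]
[280.32261401 208.44018905] exp r 31.75668748966757
circ [281.2 211.2] r 29.25 -> [0.4535 0.3778]
circ [281.8 206.2] r 28.8 -> [0.4491 0.3782]
circ [285.2 208.2] r 28.7 -> [0.4508 0.3812]
circ [281.2 201.2] r 28.15 -> [0.4447 0.3778]
200 148
```

View pics/c4.png

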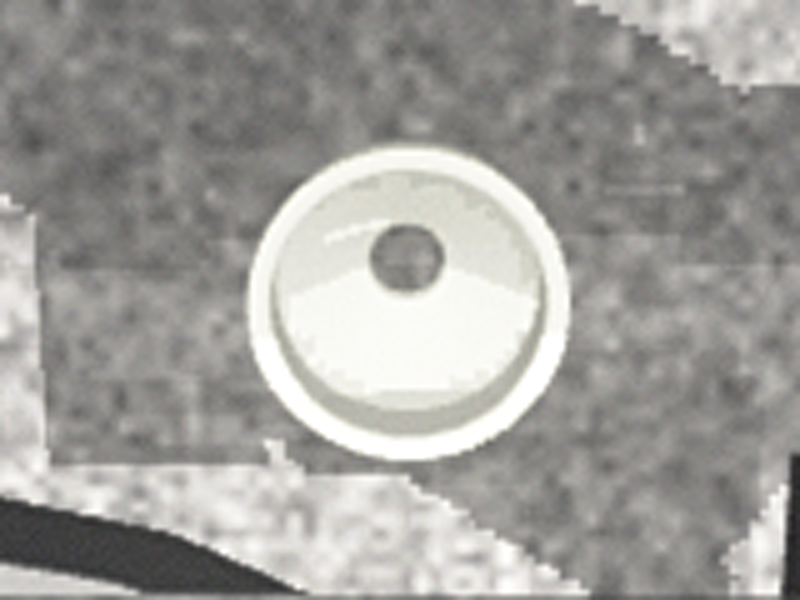

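The funnel rim is centred at (281.9,208.5), so the funnel is at (0.451,0.378).

Request:
arm_command(
  moves=[0,0.36,2,0,0,0,3,0,0,0,3,0,0,0,2.5,0,0,0,1.7,0,0,0,0,0,0,0,0,0,0,0,0,0],
)

```text
time: 31.32
ee_pos: [0.4519, 0.3799, 0.0251]
eef_rot: [0.0, 1.0, 0.0, 0.001]
ft_force: [-0.5, 0.9, 0.2]
width: 0.0869
grip_force: 0.0
```

Request:
arm_command(
  moves=[0,0,0,0,0,0,0,0,0,0,0,0,0,0,0,0,0,0,0,0,0,0,0,0,0,0,0,0,0,0,0,0],
  fingers=0,
  squeeze=12,
)

```text
time: 31.98
ee_pos: [0.4512, 0.3797, 0.0236]
eef_rot: [0.0, 1.0, -0.0, 0.0]
ft_force: [-0.4, -0.4, 1.7]
width: 0.051
grip_force: 12.0
```

Request:
arm_command(
  moves=[0,0,-1,0,0,0,-3,0,0,0,-4,0,0,0,-4,0,0,0,-2,0,2,0,0,0,0,0,0,0,0,-2,0,0,0,-4,0,0,0,-4,0,0,0,-4,0,0,0,-4,0,0],
)

```text
time: 32.98
ee_pos: [0.4307, 0.198, 0.1635]
eef_rot: [-0.0, 1.0, -0.0, -0.0]
ft_force: [1.1, -0.2, -0.2]
width: 0.0511
grip_force: 12.0
```

Request:
arm_command(
  moves=[0,-4,0,0,0,-4,0,0,0,-4,0,0,0,-4,0,0,0,-4,0,0,0,-4,0,0,0,-4,0,0,0,-4,0,0,0,-4,0,0,0,-4,0,0,0,0,0,0,0,0,0,0],
)

```text
time: 33.98
ee_pos: [0.4305, -0.2022, 0.1634]
eef_rot: [0.002, 1.0, 0.0, -0.0]
ft_force: [-0.0, 0.6, -0.5]
width: 0.0511
grip_force: 12.0
```

Request:
arm_command(
  moves=[-1.9,-2.6,0,0,-1.9,-2.6,0,0,-1.9,-2.5,0,0,-1.85,-2.5,0,0,0,0,0,0,0,0,2,0,0,0,2,0,0,0,1.8,0,0,0,0,0,0,0,0,0,0,0,0,0],
)

```text
time: 34.9
ee_pos: [0.5075, -0.3017, 0.1069]
eef_rot: [-0.001, 1.0, -0.0, 0.001]
ft_force: [0.4, 0.4, -0.2]
width: 0.051
grip_force: 12.0
```

Run:
```python
from h import *
st(); snap('top','t5.png');i,im=snap('scene','s5.png'); st()
```

```text
t 34.90 tcp [ 0.5075 -0.3017  0.1069] head -179.9 z [ 0.001 -0.    -1.   ] w 0.0510 g 12.0 F [ 0.4  0.4 -0.2]
t 35.00 tcp [ 0.5076 -0.3022  0.1072] head -180.0 z [ 0.002 -0.001 -1.   ] w 0.0510 g 12.0 F [ 0.3 -0.3 -1. ]
```

Request:
arm_command(
  moves=[0.15,-0.2,0,0,0,0,0.7,0,0,0,0.5,0,0,0,0,0,0,0,0,0,0,0,0,0],
)

```text
time: 35.5
ee_pos: [0.5051, -0.3042, 0.0935]
eef_rot: [0.0, 1.0, 0.0, -0.0]
ft_force: [-0.4, -0.5, 0.0]
width: 0.0511
grip_force: 12.0
```

Request:
arm_command(
  moves=[0,0,0.3,0,0,0,0.3,0,0,0,0,0,0,0,0,0],
)

```text
time: 35.83
ee_pos: [0.505, -0.3042, 0.0873]
eef_rot: [0.0, 1.0, 0.0, -0.0]
ft_force: [0.1, 1.0, -0.3]
width: 0.0514
grip_force: 12.0
```

Request:
arm_command(
  moves=[0,0,0.3,0,0,0,0,0,0,0,0,0],
)

```text
time: 36.08
ee_pos: [0.5051, -0.3042, 0.0844]
eef_rot: [0.0, 1.0, 0.0, -0.0]
ft_force: [0.1, 0.4, -0.0]
width: 0.0511
grip_force: 12.0
```

Request:
arm_command(
  moves=[0,0,0.1,0,0,0,0,0,0,0,0,0],
)

```text
time: 36.33
ee_pos: [0.5052, -0.3043, 0.0836]
eef_rot: [0.0, 1.0, -0.0, 0.0]
ft_force: [0.1, -0.3, -0.4]
width: 0.0511
grip_force: 12.0
```

Request:
arm_command(
  moves=[0,0,0,0,0,0,0,0,0,0,0,0,0,0,0,0,0,0,0,0,0,0,0,0],
  fingers=85,
)

```text
time: 36.83
ee_pos: [0.5052, -0.3043, 0.0836]
eef_rot: [0.0, 1.0, -0.0, 0.0]
ft_force: [0.0, -0.4, -0.0]
width: 0.073
grip_force: 0.0
```

Request:
arm_command(
  moves=[0,0,-1,0,0,0,-3,0,0,0,-4,0,0,0,-4,0,0,0,0,0,0,0,0,0,0,0,0,0],
)

```text
time: 37.42
ee_pos: [0.5051, -0.3043, 0.2038]
eef_rot: [0.0, 1.0, -0.0, 0.0]
ft_force: [-0.2, 0.3, -0.9]
width: 0.0738
grip_force: 0.0
```

Run:
```python
from h import *
s=st(); i,im=snap('wrist','w17.png');s=st()
n=proj(i,(.5055,-.304,.106)); print(n,'r exp',np.ptp([proj(i,(.5,-.277,.106))[0],proj(i,(.5,-.331,.106))[0]])/2)
circ(im,n,i,.106,25,48,half=60,p2=14,k=3)
i,im=snap('scene','s6.png'); print('scene funnel rim exp',proj(i,(.5055,-.304,.106)),'boat',proj(i,(.508,-.205,.015)),'plunger top',proj(i,(.508,-.385,.06)),'cap',proj(i,(.607,-.206,.11)))
it,imt=snap('top','t6.png')
for p,z in[((.508,-.205),.015),((.508,-.385),.06),((.607,-.206),.11)]: print(proj(it,(*p,z)))
m=cv2.inRange(cv2.cvtColor(imt,cv2.COLOR_BGR2HSV),(0,0,170),(180,60,255)); m=cv2.morphologyEx(m,cv2.MORPH_OPEN,np.ones((3,3),np.uint8))
for c in cv2.findContours(m,0,2)[0]:
    x,y=c.mean(0)[0]
    if cv2.contourArea(c)>15 and 310<x<470 and 150<y<235: print(cv2.boundingRect(c))
```

```text
t 37.42 tcp [ 0.5051 -0.3043  0.2038] head 180.0 z [ 0. -0. -1.] w 0.0738 g 0.0 F [-0.2  0.3 -0.9]
t 37.47 tcp [ 0.5047 -0.3041  0.2029] head 180.0 z [-0.001  0.    -1.   ] w 0.0740 g 0.0 F [ 0.5  0.4 -0.7]
[277.69398375 208.9916767 ] r exp 32.010319131954745
circ [279.8 208.8] r 30.2 -> [ 0.5053 -0.3023]
circ [275.2 208.8] r 29.8 -> [ 0.5053 -0.3061]
circ [277.8 202.2] r 27.55 -> [ 0.4996 -0.304 ]
scene funnel rim exp [358.85255172 144.98007769] boat [332.15076901 185.14333837] plunger top [373.89028707 146.49929567] cap [308.53682028 142.67768664]
[354.42232157 211.25481679]
[428.22458285 211.50431274]
[360.5249456  168.70857287]
(349, 206, 11, 10)
(351, 167, 16, 13)
```

Request:
arm_command(
  moves=[2,0,-3,0,3,0,-3,0,3,0,-2,0,2,0,0,0,0,0,0,0,0,0,0,0,0,0,0,0],
)

```text
time: 38.15
ee_pos: [0.4059, -0.3039, 0.2822]
eef_rot: [-0.0, 1.0, 0.0, -0.0]
ft_force: [-0.5, 0.6, -0.2]
width: 0.0741
grip_force: 0.0
```

Run:
```python
from h import *
def bb(n,i,im,box,lo):
    x0,y0,x1,y1=box; m=np.zeros(im.shape[:2],np.uint8); g=cv2.cvtColor(im,6); m[y0:y1,x0:x1]=(g[y0:y1,x0:x1]>lo)*255
    m=cv2.morphologyEx(m,cv2.MORPH_OPEN,np.ones((3,3),np.uint8))
    for c in cv2.findContours(m,0,2)[0]:
        if cv2.contourArea(c)>20: print(n,lo,cv2.boundingRect(c))
st()
i,im=snap('scene','s7.png')
def pt(p): return np.round(proj(i,p),1)
print('exp: rim L/R/top', [pt((.5055+.027*np.cos(a),-.304+.027*np.sin(a),.106)) for a in np.arange(0,6.2,np.pi/2)])
print('skirt bottom',pt((.5055,-.304,.06)),'die bottom',pt((.507,-.304,0)))
for lo in(170,200,225): bb('scene',i,im,(285,115,395,205),lo)
i,im=snap('top','t7.png')
print('top exp funnel',pt((.5055,-.304,.106)),'boat',pt((.508,-.205,.015)),'pl',pt((.508,-.385,.01)),pt((.508,-.385,.06)),'bottle',pt((.607,-.206,.097)),'big',pt((.535,-.447,.01)))
for lo in(150,185,210): bb('top',i,im,(330,150,470,235),lo)
```

```text
t 38.15 tcp [ 0.4059 -0.3039  0.2822] head -180.0 z [-0.001  0.001 -1.   ] w 0.0741 g 0.0 F [-0.5  0.6 -0.2]
exp: rim L/R/top [array([351.4, 141. ]), array([352.6, 148.9]), array([366.5, 149.1]), array([364.9, 141.2])]
skirt bottom [357.  158.2] die bottom [354.4 174.3]
scene 170 (320, 177, 23, 16)
scene 170 (300, 150, 16, 8)
scene 170 (351, 145, 14, 6)
scene 170 (285, 115, 51, 30)
scene 170 (285, 115, 31, 16)
scene 200 (321, 178, 20, 15)
scene 200 (301, 151, 15, 6)
scene 200 (352, 145, 12, 6)
scene 200 (285, 133, 31, 12)
scene 200 (317, 115, 18, 19)
scene 200 (285, 115, 30, 15)
scene 225 (322, 178, 18, 14)
top exp funnel [400.2 211. ] boat [354.4 211.3] pl [422.8 212.5] [428.2 211.5] bottle [359.7 169.4] big [446.5 202.6]
top 150 (421, 207, 10, 11)
top 150 (389, 200, 20, 23)
top 150 (343, 200, 24, 24)
top 150 (441, 194, 18, 15)
top 150 (350, 162, 19, 18)
top 185 (390, 201, 17, 21)
top 185 (344, 201, 22, 22)
top 185 (452, 197, 6, 6)
top 210 (345, 205, 16, 13)
```

```bash
python3 -c "
from bench import r
print(r.close_job())"
```

```text
the job is handed in; nothing more can be done
None
```

I handed the job in at about 38 s: sleeve and funnel on the die base, with the boat, bottle and thin plunger within 2–3 mm of target in the last camera measurements; the funnel's seating is inferred from arm height, not seen, and no verdict came back.

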